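# Return the blue micropipette to its inclined stand

### The arm

A 7-joint arm with a two-finger parallel gripper is mounted at the origin on the work surface. World frame = base frame: x ahead of the robot, y to its left, z up, the work surface at z = 0. Lengths are in m, angles in rad, forces in N, time in s.
With the tool pointing down it reaches from about 0.425 to 0.925 m from the base axis. Payload 6.8 kg.
Tool frame: the origin (TCP) lies midway between the tips of the shut fingers; the grasp point (between the pads) lies 19 mm behind it (ctrl.grip_depth is the z of the grasp point in the tool frame, in m); z points along the fingers, y is the line along which they close (so a half turn about z gives the same grasp; the last joint's range is limited). The gripper opens to 88 mm and grips with 3 to 60 N. Pads are 20 mm wide; open, the fingers measure 115 mm over their backs; the gripper's body (75 mm by 178 mm) begins 61 mm behind the grasp point.
Start: joints at [-1.393, 0.477, 0.022, 1.555, -0.011, 1.109, -0.083], TCP at [0.19, 0.648, 0.223] pointing down, gripper open.
Joint ranges: [-2.96, 2.96], [-0.34, 2.1], [-1.41, 1.46], [0.24, 2.44], [-1.37, 4.51], [0.17, 1.92], [-2.96, 2.96]. Speed limits (rad/s): [2.39, 2.39, 3.14, 3.14, 3.14, 3.14, 3.14].

### API

Orientations are given as a unit quaternion [x, y, z, w].
In Python, from cell import ctrl, eyes gives the robot as it stands.
- The arm moves only by the tool arm_command, never from a script. Its argument "steps" is one flat list of numbers, 7 for each row, row after row: the shift along the tool's x, y, z in m, then the turn, a rotation vector about the tool's x, y, z in rad, then the gripper command: -1 is shut, 1 is fully open, values between are in proportion. A call has 1 to 12 rows; each row shifts and turns the commanded pose from where the row before left it, along the tool's axes as they then stand; what a row does not reach is not made up. A row lasts 1/8 s, in which the tool goes at most 62.5 mm and 10.7 degrees, less where a joint would pass 70% of its speed; a pose out of reach is approached as far as the arm can. A call is refused whole if a number of a shift passes 0.0625 or a number of a turn 0.188, either way. A call with a gripper value outside its range is refused whole. The fingers move at their own pace and stop on an object; "force" is the grip in N (left out, the last holds). Time passes only in rows, so rows that do not move let the fingers close. It gives the time, the measured TCP pose, the force, the opening and the grip force at its end, in the units of the state.
- ctrl.read_state(): the state, without advancing time (a new reading comes with each control period).
- eyes.grab_frame(name): name is "side" or "top" or "wrist"; returns (picture, depth): 384x512x3 uint8, blue, green, red; 384x512 float32, m along the optical axis (not along the pixel's ray), 0 where there is no reading.
- eyes.get_calibration(name): a dict with "vertical_fov" (degrees; the focal length in pixels is half the picture's height over the tangent of half this angle, whatever the lens; pixels are square), "cx", "cy" (the principal point, pixels), "world_from_camera" (4x4, takes a point from camera to world coordinates); the wrist camera has in their place "T_tool_cam" (4x4, takes a point from camera to tool coordinates, whose origin is the TCP and whose axes are the flange's). Camera axes: x right, y up, looking along -z (the intrinsics and any distortion apply to the point x, -y, -z); pixel columns grow to the right and rows downward; lengths in m; the calibration is good to about 2 mm. A picture is of the moment at which its call begins: read the wrist's pose just before it. get_calibration takes no time and is no camera call.
- ctrl.sign_off(): hands the job in; it is judged then, once.
The state is a dict: "t": time; "qpos": joint angles; "qvel": joint speeds; "effort": joint torques, N m; "tcp_pos": TCP position; "tool_rot": TCP orientation; "force": force on the tool from outside, world axes, zero at the start; "ft_torque": the same for the moment, N m; "finger_gap": finger opening in m; "grasp_force": force on a finger pad.
Only numpy, scipy, OpenCV 4.12 (cv2) and the standard library are available. Lean on these libraries where they do the work, as an engineer would, in place of code of your own. Each camera call takes 0.05 s, during which the arm holds its last target. There are 200 camera calls.

### The job

Put the blue micropipette lying on the bench back in the slot with the blue flag on the inclined stand: held at the stand's slope, lower it gently into the notches of both combs, ease it down the slope until you feel its shoulder bear against the rubber stop, and only then let go. Do not drop or ram it, and leave the other pipettes and the rest of the bench as they are.

Things in the scene. Friction and masses are not known exactly. Their poses are not given: they have to be found in the camera images.
- pipette: Blue-banded micropipette lying hook side up, rigid, 246 mm long, about 0.11 kg (varies). Origin: middle of the bottom edge of the handle's lower end face, the shoulder. +x along it to the nose, +z out of the hook side. White flat-sided handle: x -125 to 0 mm, 30 wide (y), z 0 to 26. Grey hook up to z 46 at x -123 to -93; plunger with blue button back to x -151.
- pipette_grip (a point): Middle of the handle at x -55, z 13 mm in the pipette's frame, near its centre of mass. Take the handle across its 30 mm width, anywhere from x -85 to -20.
- pipette_nose (a point): Far end of the nose, at x 95, z 13 mm in the pipette's frame. From the square shoulder at x 0 a round shaft 16 mm thick, its axis at z 13, runs to x 50; then the nose tapers to this point.
- stand: Fixed inclined pipette stand, 288 mm wide (y): grey foot plate, aluminium side rails, two white combs making four slots at y -96, -32, 32, 96 mm that slope down along its +x by 30 degrees. Origin: centre of its underside, z up. Rigid; friction keeps a pipette from sliding down by itself. Between the combs (92 mm) the slots are open below, so fingers can pass beside the handle.
- upper_notch (a point): Middle of the stand's upper comb (between the two inner slots) at the level of its notch floors: 8 mm thick, 104 mm uphill of the stop. Each slot has a flat-bottomed notch 38 mm wide for the handle's underside, between round-topped teeth 17 mm high; its floor is level with the seated handle's underside.
- lower_notch (a point): Middle of the stand's lower comb, 8 mm thick, its centre 10 mm downhill of the stop's uphill face. Each slot has a 90-degree V notch, open upward, that carries the 16 mm shaft; its flanks reach about 17 mm above the seat line.
- stop: Black rubber strip, 6 mm thick, rigid, across the stand on the uphill side of the lower comb. The handle's shoulder butts on its uphill face; it stands below and both sides of each shaft (24 mm gap), up to 11 mm above the line of the handles' undersides. Origin: mid-stand, on the uphill face, at that line; x down the slope, z square to it.
- home: Blue flag of the slot to use: blue plates 30 mm wide uphill of its upper notch and in front of its lower comb (look only). Its frame is the seat: a pipette fully home has its origin and axes on this frame. Origin: slot centre, at the stop's uphill face, level with the handle's underside; x down the slope, y across, z square to the slope.
- other: The yellow flag of the other empty slot, same frame: not to be used.
- pipette_green: A like pipette with green band and button, lying in one of the slots, same frame: leave it.
- pipette_red: A like pipette with red band and button, lying in one of the slots, same frame: leave it.
- bottle: White reagent bottle, red cap, 60 mm across, 150 mm high; origin at its base. Leave it.
- vial1: Small amber dropper vial with blue cap, 24 mm across, 62 mm high; origin at its base. Leave it.
- vial2: Small amber dropper vial with yellow cap, 24 mm across, 62 mm high; origin at its base. Leave it.
- tipbox: Blue pipette tip box with clear lid, 85 x 125 x 67 mm; origin at the centre of its underside. Leave it.
Mind the look-alikes: they are no part of the job. Leave any orange look-alike of the pipette alone.

How it is judged:
By the outcome, as a careful person would: the job done as asked, in the order asked, and still so for the second after the job is handed in, with the robot touching nothing.
It also fails if it takes over 45 s, if anything falls off the work surface, if the arm or the gripper's body presses on something with over 40 N, if the wrist force passes 120 N, or if a joint passes its speed limit or range.

## Working session

There is one attempt and no reset: what is moved stays moved. The work goes in short steps, Python scripts to look and compute and a tool call to move; the robot and the scene stay as the last step left them, time stands still between calls to the robot, and variables do not carry over. Pictures are saved under pics/ and viewed, at most 10 in all, crops included, and the job is handed in when it is done.

Besides the shell and the picture viewer there is one more tool, called after ">>>" as name(argument=value, ...) on one line, values as JSON. arm_command: Moves the arm, as the interface text tells. Its arguments: {"type":"object","properties":{"steps":{"type":"array"},"force":{"type":"number"}},"required":["steps"]}

```bash
ls; mkdir -p pics; python3 - <<'E'
from cell import ctrl, eyes
import cv2,numpy as np
for n in ["side","top","wrist"]:
    s=ctrl.read_state()
    p,d=eyes.grab_frame(n); cv2.imwrite(f"pics/{n}0.png",p); np.save(f"pics/{n}0.npy",d)
    print(n,eyes.get_calibration(n),(d>0).mean())
print(s, ctrl.grip_depth)
E
```

```text
pics
side {'vertical_fov': 44.34570047828701, 'cx': 261.4884577154423, 'cy': 188.23261821526654, 'world_from_camera': array([[ 0.98483146,  0.09121794, -0.14760174,  0.33400871],
       [-0.17266209,  0.59936974, -0.78162888, -1.0239221 ],
       [ 0.01716944,  0.79525794,  0.60602806,  0.87302701],
       [ 0.        ,  0.        ,  0.        ,  1.        ]])} 0.99591064453125
top {'vertical_fov': 56.429117249562054, 'cx': 258.87610547968364, 'cy': 190.5740967160733, 'world_from_camera': array([[ 0.02252977,  0.9977774 , -0.06271093,  0.46304351],
       [-0.99925081,  0.02444865,  0.03000138,  0.00372428],
       [ 0.0314679 ,  0.06198802,  0.9975807 ,  1.15815954],
       [ 0.        ,  0.        ,  0.        ,  1.        ]])} 0.996124267578125
wrist {'vertical_fov': 58.13063187828554, 'cx': 259.27899903523553, 'cy': 195.0690552830628, 'T_tool_cam': array([[ 1.07599332e-03,  9.61943133e-01,  2.73247599e-01,
         7.54437190e-02],
       [ 9.99999317e-01, -9.10352400e-04, -7.32981190e-04,
         2.99090437e-04],
       [-4.56334615e-04,  2.73248201e-01, -9.61943456e-01,
        -1.61419232e-01],
       [ 0.00000000e+00,  0.00000000e+00,  0.00000000e+00,
         1.00000000e+00]])} 0.9960174560546875
{'t': 0.1, 'qpos': array([-1.39310339,  0.47770314,  0.02233266,  1.55631445, -0.01149145,
        1.10930512, -0.08312291]), 'qvel': array([-0.00029291, -0.00022742, -0.00039776, -0.0035168 , -0.00102629,
        0.00142709,  0.00158724]), 'effort': array([ 4.41192911e-03, -5.84086204e+01,  1.53950527e+00, -2.73307103e+01,
       -5.42817148e-02,  1.30853549e-02,  8.94878599e-05]), 'tcp_pos': array([0.19015189, 0.64711097, 0.22180445]), 'tool_rot': array([ 1.42405562e-01,  9.89808069e-01, -7.99099995e-04, -5.50845049e-05]), 'force': array([ 0.48001236,  0.63221619, -0.6781613 ]), 'ft_torque': array([0.01170622, 0.00874916, 0.00364209]), 'grasp_force': 0.0, 'finger_gap': 0.08797198602872099} -0.0187
```

View pics/top0.png

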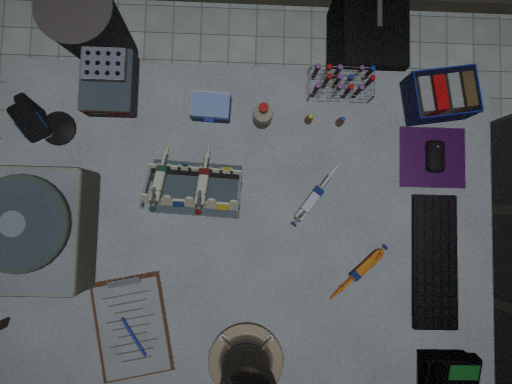

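View pics/side0.png

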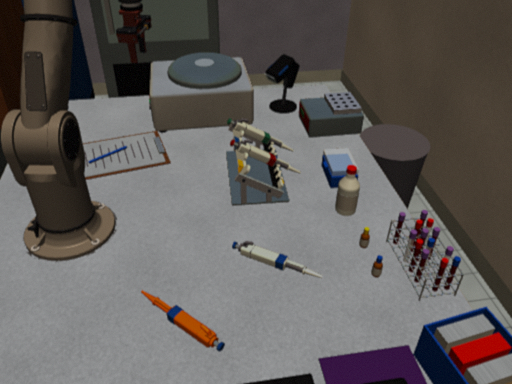

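The top view shows the stand at about (192,190), with the green pipette at (160,180) and the red at (203,180). There are blue plates near (180,204) between them, and yellow plates near (222,207). The blue pipette lies from its button at (294,223) to its nose at (336,168). The orange look-alike is at (360,272).

```bash
cat > h.py <<'E'
import numpy as np,cv2
from scipy.spatial.transform import Rotation as R
from cell import ctrl,eyes
def cam(n,s=None):
    c=eyes.get_calibration(n); f=192/np.tan(np.radians(c["vertical_fov"])/2)
    if n=="wrist":
        T=np.eye(4);T[:3,:3]=R.from_quat(s["tool_rot"]).as_matrix();T[:3,3]=s["tcp_pos"];T=T@c["T_tool_cam"]
    else: T=c["world_from_camera"]
    return f,c["cx"],c["cy"],T
def ray(C,uv):
    f,cx,cy,T=C; uv=np.atleast_2d(uv).astype(float)
    d=np.c_[(uv[:,0]-cx)/f,-(uv[:,1]-cy)/f,-np.ones(len(uv))]
    return T[:3,3],d@T[:3,:3].T
def onz(C,uv,z):
    o,d=ray(C,uv); return o+d*((z-o[2])/d[:,2])[:,None]
def cloud(C,dep):
    v,u=np.mgrid[:384,:512]; o,d=ray(C,np.c_[u.ravel(),v.ravel()])
    return (o+d*dep.reshape(-1,1)).reshape(384,512,3)
def proj(C,P):
    f,cx,cy,T=C; p=(np.atleast_2d(P)-T[:3,3])@T[:3,:3]
    return np.c_[cx-f*p[:,0]/p[:,2],cy+f*p[:,1]/p[:,2]]
E
python3 - <<'E'
from h import *
C=cam("top");p=cv2.imread("pics/top0.png");d=np.load("pics/top0.npy");X=cloud(C,d)
print("bench z",[X[r,c].round(3) for r,c in [(250,300),(150,290),(240,200)]])
h=cv2.cvtColor(p,cv2.COLOR_BGR2HSV)
def rep(name,lo,hi,box):
    m=cv2.inRange(h,lo,hi);k=np.zeros_like(m);x0,y0,x1,y1=box;k[y0:y1,x0:x1]=m[y0:y1,x0:x1]
    n,l,st,ce=cv2.connectedComponentsWithStats(k)
    for i in range(1,n):
        if st[i,4]>=4: print(name,ce[i].round(1),st[i,4],np.median(X[l==i],0).round(3))
s=(130,140,255,225)
rep("blue",(105,110,60),(130,255,255),(130,140,350,230))
rep("yel",(20,100,80),(35,255,255),s);rep("grn",(45,80,30),(90,255,255),s);rep("red",(0,130,60),(8,255,255),s)
m=(X[...,2]>.008)&(X[...,2]<.08);k=np.zeros(m.shape,np.uint8);k[155:232,282:350]=m[155:232,282:350]
n,l,st,ce=cv2.connectedComponentsWithStats(k);i=1+st[1:,4].argmax();P=X[l==i]
print("pip",st[i],P.min(0),P.max(0))
a=cv2.resize(p[135:230,130:255],None,fx=6,fy=6,interpolation=cv2.INTER_CUBIC)
cv2.imwrite("pics/standcrop.png",a)
E
```

```text
bench z [array([ 0.347, -0.168, -0.   ]), array([ 0.671, -0.13 ,  0.   ]), array([0.373, 0.154, 0.001])]
blue [184.8 164.4] 11 [0.61  0.202 0.046]
blue [318.4 190.3] 55 [ 0.54  -0.219  0.027]
blue [178.1 203.9] 46 [0.484 0.204 0.118]
blue [293.6 223.7] 9 [ 0.431 -0.144  0.023]
yel [226.5 167.8] 18 [0.601 0.073 0.048]
yel [222. 207.] 53 [0.478 0.078 0.118]
grn [160.9 168.1] 48 [0.59  0.264 0.093]
grn [152.1 208.1] 18 [0.47  0.27  0.153]
red [204.9 171.2] 26 [0.585 0.133 0.092]
red [197.8 211.4] 13 [0.465 0.143 0.153]
pip [290 164  48  63 542] [ 0.42448349 -0.28155236  0.00876731] [ 0.62723439 -0.13285083  0.04969797]
```

View pics/standcrop.png

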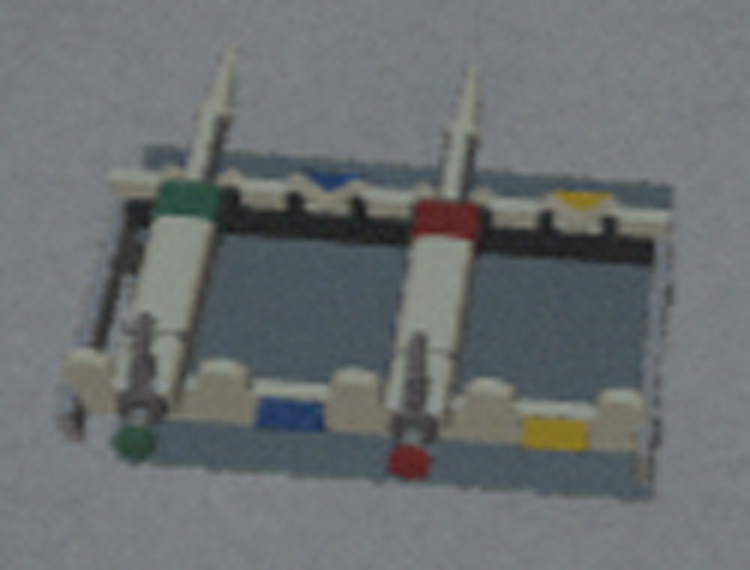

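The crop confirms it: the blue flags (upper plate near crop pixel (290,413), lower near (330,183)) mark the slot between the green and red pipettes. I'll move over the blue pipette for a close look.

```bash
cat >> h.py <<'E'
def Rt(az,tilt=0):
    "tool x = -pipette x (pipette azimuth az), nose-down tilt"
    x=R.from_euler("zy",[az,tilt]).as_matrix()   # pipette frame axes
    return x@np.diag([-1,1,-1.])
def plan(target,Rm=None,s=None):
    "turn (tool rotvec) first, then shift in the turned tool frame"
    s=s or ctrl.read_state();R0=R.from_quat(s["tool_rot"]).as_matrix()
    Rm=R0 if Rm is None else Rm
    print("turn",R.from_matrix(R0.T@Rm).as_rotvec().round(4),"shift",(Rm.T@(np.array(target)-s["tcp_pos"])).round(4))
    return Rm
E
python3 - <<'E'
from h import *
s=ctrl.read_state(); A=Rt(np.radians(-34.5))
plan([.45,.3,.3],A); print((A.T@(np.array([.506,-.196,.2])-[.45,.3,.3])).round(4))
E
```

```text
turn [-1.300e-03  3.000e-04  3.163e-01] shift [-0.4108 -0.139  -0.0781]
[-0.3271 -0.377   0.1   ]
```

>>> arm_command(steps=[0,0,0,0,0,0.158,1,0,0,0,0,0,0.158,1,-0.051,-0.0174,-0.01,0,0,0,1,-0.051,-0.0174,-0.01,0,0,0,1,-0.051,-0.0174,-0.01,0,0,0,1,-0.051,-0.0174,-0.01,0,0,0,1,-0.051,-0.0174,-0.01,0,0,0,1,-0.051,-0.0174,-0.01,0,0,0,1,-0.051,-0.0174,-0.01,0,0,0,1,-0.051,-0.0174,-0.01,0,0,0,1])

```text
t: 1.4
tcp_pos: [0.4486, 0.3003, 0.303]
tool_rot: [0.296, 0.955, 0.0, -0.0]
force: [-0.0, 1.0, 0.0]
finger_gap: 0.0879
grasp_force: 0.0
```

>>> arm_command(steps=[-0.0327,-0.0377,0.01,0,0,0,1,-0.0327,-0.0377,0.01,0,0,0,1,-0.0327,-0.0377,0.01,0,0,0,1,-0.0327,-0.0377,0.01,0,0,0,1,-0.0327,-0.0377,0.01,0,0,0,1,-0.0327,-0.0377,0.01,0,0,0,1,-0.0327,-0.0377,0.01,0,0,0,1,-0.0327,-0.0377,0.01,0,0,0,1,-0.0327,-0.0377,0.01,0,0,0,1,-0.0327,-0.0377,0.01,0,0,0,1,0,0,0,0,0,0,1,0,0,0,0,0,0,1])

```text
t: 2.9
tcp_pos: [0.5038, -0.1933, 0.2024]
tool_rot: [0.296, 0.955, 0.0, -0.0]
force: [-0.7, 0.3, -1.5]
finger_gap: 0.0876
grasp_force: 0.0
```

```bash
python3 - <<'E'
from h import *
s=ctrl.read_state();p,d=eyes.grab_frame("wrist");cv2.imwrite("pics/w1.png",p);np.savez("pics/w1.npz",d=d,pos=s["tcp_pos"],rot=s["tool_rot"])
print(s["t"],s["tcp_pos"],s["qpos"].round(3),s["force"])
C=cam("wrist",s);X=cloud(C,d)
hs=cv2.cvtColor(p,cv2.COLOR_BGR2HSV);m=cv2.inRange(hs,(105,110,50),(130,255,255))
n,l,st,ce=cv2.connectedComponentsWithStats(m)
for i in range(1,n):
    if st[i,4]>30: print(ce[i].round(1),st[i],np.median(X[l==i],0).round(4))
k=((X[...,2]>.006)&(X[...,2]<.06)&(abs(X[...,0]-.53)<.13)&(abs(X[...,1]+.21)<.1)).astype(np.uint8)
n,l,st,ce=cv2.connectedComponentsWithStats(k);i=1+st[1:,4].argmax();P=X[l==i]
print(st[i])
H=P[(P[:,2]>.018)&(P[:,2]<.032)]
c=H.mean(0);w,v=np.linalg.eigh(np.cov(H[:,:2].T));a=v[:,1]*np.sign(v[0,1]);print("az",np.degrees(np.arctan2(a[1],a[0])))
t=(P[:,:2]-c[:2])@a;u=(P[:,:2]-c[:2])@[-a[1],a[0]]
for lo in np.arange(t.min(),t.max(),.01):
    q=(t>=lo)&(t<lo+.01)
    if q.sum()>5: print(round(lo+.005,3),u[q].min().round(4),u[q].max().round(4),np.percentile(P[q,2],[50,95]).round(4))
print(c,a)
E
```

```text
2.9 [ 0.50377848 -0.19331657  0.20239734] [-0.232  0.309  0.594  1.932 -0.209  0.962  1.43 ] [-0.70213148  0.27216946 -1.53670018]
[ 0.7 62.2] [ 0 51  3 25 58] [ 0.2812 -0.3286  0.0247]
[260.   80.6] [251  77  19   8 148] [ 0.4296 -0.1413  0.0209]
[257.  214.8] [243 205  29  20 553] [ 0.5368 -0.2184  0.0261]
[ 243   77   33  226 4984]
az -35.71030656542687
-0.089 -0.0099 0.0095 [0.0203 0.0226]
-0.079 -0.0049 0.005 [0.0164 0.0182]
-0.069 -0.0141 0.0138 [0.0235 0.029 ]
-0.059 -0.0141 0.015 [0.0261 0.0408]
-0.049 -0.015 0.0145 [0.0257 0.0434]
-0.039 -0.0149 0.0148 [0.0255 0.0442]
-0.029 -0.0148 0.015 [0.0252 0.0264]
-0.019 -0.0147 0.0145 [0.0252 0.0265]
-0.009 -0.0146 0.0149 [0.0252 0.0265]
0.001 -0.0144 0.015 [0.0254 0.0266]
0.011 -0.0143 0.0145 [0.0251 0.0265]
0.021 -0.0142 0.0149 [0.0253 0.0267]
0.031 -0.0153 0.0155 [0.0255 0.027 ]
0.041 -0.0149 0.0154 [0.0261 0.0272]
0.051 -0.0149 0.0154 [0.0258 0.0271]
0.061 -0.0076 0.0095 [0.0215 0.025 ]
0.071 -0.0075 0.0079 [0.0229 0.0248]
0.081 -0.0073 0.0071 [0.0232 0.025 ]
0.091 -0.0071 0.0073 [0.0231 0.025 ]
0.101 -0.0093 0.0099 [0.0195 0.0243]
0.111 -0.0091 0.0099 [0.0181 0.0218]
0.121 -0.0056 0.0057 [0.0175 0.0195]
0.131 -0.0055 0.0048 [0.0168 0.0181]
0.141 -0.0042 0.0039 [0.0161 0.0173]
0.151 -0.0028 0.003 [0.0151 0.016 ]
[ 0.50337061 -0.19392809  0.02457388] [ 0.81197854 -0.58368728]
```

View pics/w1.png

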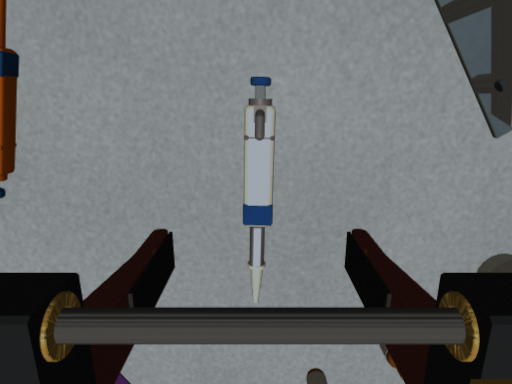

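The wrist view shows the pipette flat, hook up. Its button is at (260,81), the band at (257,215) and the nose at (256,300). Heights and widths match the given sizes, so I'll grasp at x -55.

```bash
python3 - <<'E'
from h import *
plan([.5046,-.1948,.004],Rt(np.radians(-35.5)))
E
```

```text
turn [ 0.0005 -0.0007  0.0193] shift [-0.0017 -0.0015  0.1985]
```

>>> arm_command(steps=[-0.0017,-0.0015,0,0,0,0.019,1,0,0,0.04,0,0,0,1,0,0,0.04,0,0,0,1,0,0,0.04,0,0,0,1,0,0,0.04,0,0,0,1,0,0,0.02,0,0,0,1,0,0,0.01,0,0,0,1,0,0,0.005,0,0,0,1,0,0,0,0,0,0,1,0,0,0,0,0,0,1])

```text
t: 4.2
tcp_pos: [0.5051, -0.1963, 0.0084]
tool_rot: [0.305, 0.952, 0.0, 0.001]
force: [0.4, -0.5, 0.8]
finger_gap: 0.0875
grasp_force: 0.0
```

>>> arm_command(steps=[0.0012,0.0009,0.0042,0,0,0,1,0,0,0,0,0,0,1,0,0,0,0,0,0,-1,0,0,0,0,0,0,-1,0,0,0,0,0,0,-1,0,0,0,0,0,0,-1,0,0,0,0,0,0,-1,0,0,0,0,0,0,-1], force=18)

```text
t: 5.2
tcp_pos: [0.504, -0.1947, 0.0034]
tool_rot: [0.305, 0.952, 0.0, -0.0]
force: [-0.8, -0.0, 0.4]
finger_gap: 0.0312
grasp_force: 0.0
```

>>> arm_command(steps=[0,0,0,0,0,0,-1,0,0,0,0,0,0,-1,0,0,0,0,0,0,-1,0,0,0,0,0,0,-1])

```text
t: 5.7
tcp_pos: [0.504, -0.1948, 0.0035]
tool_rot: [0.305, 0.952, 0.0, 0.0]
force: [-0.9, 0.1, -0.3]
finger_gap: 0.0296
grasp_force: 18.0
```

>>> arm_command(steps=[0,0,-0.01,0,0,0,-1,0,0,-0.03,0,0,0,-1,0,0,-0.06,0,0,0,-1,0,0,-0.06,0,0,0,-1,0,0,-0.06,0,0,0,-1,0,0,-0.06,0,0,0,-1,0,0,0,0,0,-0.142,-1,0,0,0,0,0,-0.142,-1,0,0,0,0,0,-0.142,-1,0,0,0,0,0,-0.142,-1])

```text
t: 6.95
tcp_pos: [0.5034, -0.1948, 0.2838]
tool_rot: [0.024, 1.0, 0.0, -0.0]
force: [-0.5, 0.0, -2.0]
finger_gap: 0.0299
grasp_force: 18.0
```

>>> arm_command(steps=[0,0.045,0,0,0,0,-1,0,0.045,0,0,0,0,-1,0,0.045,0,0,0,0,-1,0,0.045,0,0,0,0,-1,0,0.045,0,0,0,0,-1,0,0,0,0,0,0,-1,0,0,0,0,0,0,-1,0,0,0,0,0,0,-1])

```text
t: 7.95
tcp_pos: [0.5157, 0.0284, 0.2836]
tool_rot: [0.028, 1.0, -0.0, 0.0]
force: [0.7, -0.4, -0.6]
finger_gap: 0.0301
grasp_force: 18.0
```

```bash
python3 - <<'E'
from h import *
s=ctrl.read_state();p,d=eyes.grab_frame("wrist");cv2.imwrite("pics/w2.png",cv2.resize(p,(768,576),interpolation=cv2.INTER_CUBIC));cv2.imwrite("pics/w2raw.png",p);np.savez("pics/w2.npz",d=d,pos=s["tcp_pos"],rot=s["tool_rot"])
print(s["t"],s["tcp_pos"],s["tool_rot"],s["qpos"].round(3),s["finger_gap"],s["grasp_force"])
E
```

```text
7.95 [0.5157258  0.0283547  0.28360666] [ 2.76292828e-02  9.99618230e-01 -1.28308087e-04  2.06284121e-05] [-0.547  0.156  0.421  1.878 -0.071  1.122  1.416] 0.030139325887074846 17.99274355173111
```

View pics/w2.png

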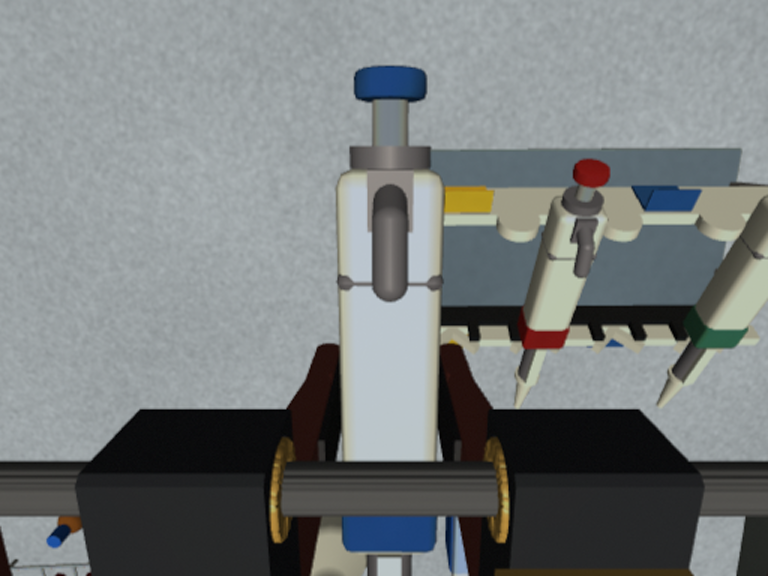

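The wrist view shows the pipette held straight. The stand is on the right, with the upper blue flag at (667,198), the upper yellow at (468,200) and the lower blue at (613,343), all in the 1.5x picture. I'll measure the stand from the flags and from the seated red and green pipettes.

```bash
python3 - <<'E'
from h import *
z=np.load("pics/w2.npz");s=dict(tcp_pos=z["pos"],tool_rot=z["rot"]);d=z["d"];p=cv2.imread("pics/w2raw.png");C=cam("wrist",s);X=cloud(C,d)
h=cv2.cvtColor(p,cv2.COLOR_BGR2HSV)
def rep(name,lo,hi):
    m=cv2.inRange(h,lo,hi);m[:,:293]=0;m[:90]=0;m[290:]=0
    n,l,st,ce=cv2.connectedComponentsWithStats(m);o=[]
    for i in range(1,n):
        if st[i,4]>=25: q=X[l==i]; print(name,ce[i].round(1),st[i,:5],np.median(q,0).round(4),q.min(0).round(3),q.max(0).round(3)); o.append((l==i))
    return o
b=rep("blue",(105,110,40),(130,255,255));y=rep("yel",(20,100,60),(35,255,255));g=rep("grn",(45,80,20),(90,255,255));r=rep("red",(0,130,40),(8,255,255))
# neighbours: points 60..150mm high region, top faces of handles: normal ~ (sin30,0,cos30)
yaw=-.05
for nm,y0 in (("red",.14),("green",.265)):
    q=X[(abs(X[...,1]-y0)<.022)&(X[...,0]>.47)&(X[...,0]<.60)&(X[...,2]>.09)&(X[...,2]<.17)&(d>0)]
    # plane by RANSAC-ish: z = c - tan * xdir
    best=None;rng=np.random.default_rng(0)
    for _ in range(400):
        a=q[rng.choice(len(q),3,False)];n=np.cross(a[1]-a[0],a[2]-a[0]);L=np.linalg.norm(n)
        if L<1e-6: continue
        n/=L;n*=np.sign(n[2]);
        k=abs((q-a[0])@n)<.0012
        if n[2]>.7 and (best is None or k.sum()>best.sum()): best=k
    f=q[best];c=f.mean(0);u,sv,v=np.linalg.svd(f-c,full_matrices=False);n=v[2]*np.sign(v[2][2]);ax=v[0]*np.sign(v[0][0])
    print(nm,len(q),best.sum(),"c",c.round(4),"n",n.round(4),"ax",ax.round(4),"az",np.degrees(np.arctan2(ax[1],ax[0])).round(2),"slope",np.degrees(np.arcsin(-ax[2])).round(2),"range",((f-c)@ax).min().round(4),((f-c)@ax).max().round(4),"w",np.ptp((f-c)@v[1]).round(4))
E
```

```text
blue [443.3 131.7] [421 124  46  17 607] [0.4812 0.2051 0.1163] [0.441 0.033 0.091] [0.49  0.223 0.445]
blue [408.8 228.9] [404 226  11   5  30] [0.6065 0.2073 0.048 ] [0.601 0.203 0.046] [0.609 0.215 0.051]
yel [311.5 132.6] [296 124  33  18 571] [0.4758 0.0811 0.1172] [0.441 0.033 0.006] [0.484 0.111 0.445]
grn [472.8 222. ] [455 204  43  28 542] [0.5851 0.2559 0.0902] [0.441 0.033 0.043] [0.597 0.28  0.445]
red [393.7 115.1] [382 106  24  19 363] [0.4609 0.1437 0.1516] [0.441 0.033 0.14 ] [0.468 0.154 0.445]
red [359.4 224. ] [345 205  34  28 400] [0.5798 0.1333 0.0914] [0.441 0.033 0.046] [0.591 0.153 0.445]
red 4106 1736 c [0.5366 0.14   0.1178] n [ 0.4908 -0.0286  0.8708] ax [ 0.871  -0.0074 -0.4912] az -0.49 slope 29.42 range -0.0633 0.0578 w 0.0321
green 3297 1184 c [0.5574 0.2656 0.1093] n [ 0.4902 -0.0469  0.8703] ax [ 0.8698  0.0896 -0.4851] az 5.88 slope 29.02 range -0.0554 0.0417 w 0.0331
```

```bash
cat > st.py <<'E'
from h import *
def axes(psi):
    m=R.from_euler("zy",[psi,np.pi/6]).as_matrix(); return m  # columns e,y,n
def stand(X,d,p,psi,dmin):
    M=axes(psi);Q=X@M;h=cv2.cvtColor(p,cv2.COLOR_BGR2HSV);ok=d>dmin
    return M,Q,h,ok
E
python3 - <<'E'
from st import *
z=np.load("pics/w2.npz");s=dict(tcp_pos=z["pos"],tool_rot=z["rot"]);d=z["d"];p=cv2.imread("pics/w2raw.png");C=cam("wrist",s);X=cloud(C,d)
ok=(d>.24)&(X[...,0]>.43)&(X[...,0]<.68)&(X[...,1]>.0)&(X[...,1]<.33)
# plate uphill edge: per column first pixel with plate height jump -> use colour gradient
g=cv2.GaussianBlur(cv2.cvtColor(p,cv2.COLOR_BGR2GRAY),(3,3),0).astype(float)
pts=[]
for u in range(330,490):
    col=g[88:112,u];k=np.argmin(np.diff(col));v=88+k
    a,b,c=np.diff(col)[max(k-1,0):k+2] if 0<k<22 else (0,1,0)
    pts.append((u,v+.5+(.5*(a-c)/(a-2*b+c) if a-2*b+c else 0)))
P=onz(C,np.array(pts),.008)
from numpy.polynomial import polynomial as pl
for _ in range(4):
    k=np.polyfit(P[:,1],P[:,0],1);r=P[:,0]-np.polyval(k,P[:,1]);P=P[abs(r)<max(.0015,1.5*np.median(abs(r)))]
print("plate edge yaw",-np.degrees(np.arctan(k[0])),len(P),np.median(X[102:118,350:370,2]),P.min(0),P.max(0))
psi=-np.arctan(k[0]);M=axes(psi);Q=X@M
seat=.340
h=cv2.cvtColor(p,cv2.COLOR_BGR2HSV)
for nm,lo,hi in (("red",(0,130,40),(8,255,255)),("grn",(45,80,20),(90,255,255)),("blue",(105,110,40),(130,255,255)),("yel",(20,100,60),(35,255,255))):
    m=(cv2.inRange(h,lo,hi)>0)&ok
    n,l,st,ce=cv2.connectedComponentsWithStats(m.astype(np.uint8))
    for i in range(1,n):
        if st[i,4]>20:
            q=Q[l==i]; print(nm,ce[i].round(0),st[i,4],"e",np.percentile(q[:,0],[2,50,98]).round(4),"y",np.percentile(q[:,1],[2,50,98]).round(4),"n",(np.percentile(q[:,2],[2,50,98])-seat).round(4))
q=Q[ok];nn=q[:,2]-seat
for lo,hi in ((.004,.008),(.009,.014)):
    k=(nn>lo)&(nn<hi)
    e=q[k]; H,_,yy=np.histogram2d(e[:,0],e[:,1],bins=[np.arange(.3,.5,.004),np.arange(.05,.33,.004)])
    print(lo,"rows e:");
    for i in range(H.shape[0]):
        if H[i].sum()>15: print(round(.302+.004*i,3),"".join("#" if v>2 else "+" if v else "." for v in H[i]))
E
```

```text
plate edge yaw -2.800241615444799 148 0.007561442858066758 [0.44791709 0.11901561 0.008     ] [0.45734105 0.31245434 0.008     ]
red [394. 115.] 358 e [0.3145 0.3157 0.3213] y [0.1518 0.1595 0.1684] n [0.0102 0.0218 0.0277]
red [359. 224.] 398 e [0.4412 0.4498 0.4598] y [0.1464 0.1556 0.1745] n [0.0087 0.0308 0.0321]
grn [473. 222.] 539 e [0.4401 0.4498 0.4602] y [0.2739 0.2782 0.3013] n [0.0089 0.0335 0.0353]
blue [443. 132.] 606 e [0.3416 0.3517 0.3566] y [0.211  0.2224 0.2394] n [-0.0222  0.0032  0.0048]
blue [409. 229.] 30 e [0.4854 0.4905 0.4932] y [0.2274 0.2316 0.2384] n [0.0042 0.0048 0.0056]
yel [312. 133.] 559 e [0.3423 0.3509 0.4037] y [0.0835 0.0988 0.1153] n [-0.0955  0.0001  0.0016]
0.004 rows e:
0.342 ........................+#..............++#+##+#.....................
0.346 ........................+...............#++#####.....................
0.35 .........................................+######.....................
0.354 ........................................++######.....................
0.358 ..............+.########+.........########################...........
0
[... 904 characters left out ...]
....#............
0.354 ........................#...............................#............
0.358 ................#######.#........######+........#######+#............
0.362 ................##......#.......................#+......#............
0.366 ................##....+.#.......................#.......#............
0.442 ........................#..............................+#............
0.466 ...............##+.....##..............###.....##......##............
0.47 .........++..+#++.#+#+##..........##+###..##+###..######.............
0.474 .........##..###+#######..........#####...#+##++..####++.............
0.478 ..........+..#+..#######..........++##....++##.............+.........
```

```bash
python3 - <<'E'
from st import *
psi=np.radians(-2.8);M=axes(psi)
t=M@np.array([.390,.224,.340+.003+.0035+.09]);print(t)
A=plan(t,Rt(psi,np.pi/6))
z=np.load("pics/w2.npz");s=dict(tcp_pos=z["pos"],tool_rot=z["rot"]);d=z["d"];C=cam("wrist",s);Q=cloud(C,d)@M
Q=Q[d>.24]
for nm,yc in (("red",.160),("grn",.2876),("slot",.224)):
    for e in np.arange(.33,.48,.008):
        q=Q[(abs(Q[:,1]-yc)<.010)&(abs(Q[:,0]-e)<.004)&(Q[:,2]>.32)]
        if len(q)>5: print(nm,e.round(3),len(q),(np.percentile(q[:,2],[20,50,80])-.34).round(4))
E
```

```text
[0.56507303 0.20468116 0.17778172]
turn [ 0.0271  0.523  -0.0064] shift [-0.0869  0.1807  0.067 ]
red 0.33 96 [0.0196 0.0214 0.0223]
red 0.338 428 [0.0188 0.0252 0.0286]
red 0.346 271 [0.0299 0.0335 0.0384]
red 0.354 222 [0.0299 0.0344 0.0453]
red 0.362 216 [-0.0055  0.0307  0.0475]
red 0.37 127 [0.0299 0.0305 0.048 ]
red 0.378 88 [0.0298 0.0304 0.0308]
red 0.386 105 [0.03   0.0304 0.0308]
red 0.394 121 [0.0299 0.0304 0.0309]
red 0.402 113 [0.0298 0.0303 0.0308]
red 0.41 114 [0.03   0.0305 0.0309]
red 0.418 100 [0.03   0.0304 0.0308]
red 0.426 101 [0.0299 0.0305 0.0308]
red 0.434 98 [0.03   0.0305 0.0308]
red 0.442 97 [0.0301 0.0308 0.0313]
red 0.45 82 [0.0307 0.0312 0.0315]
red 0.458 77 [0.0306 0.031  0.0314]
red 0.466 60 [-0.0136 -0.0048  0.0287]
red 0.474 53 [0.0224 0.0285 0.0292]
grn 0.354 190 [-0.0169 -0.012  -0.0045]
grn 0.362 21 [-0.0151 -0.0071  0.0057]
grn 0.37 27 [0.0326 0.0332 0.0337]
grn 0.378 51 [0.0328 0.0334 0.0338]
grn 0.386 80 [0.0328 0.0335 0.0339]
grn 0.394 97 [0.0329 0.0334 0.0339]
grn 0.402 118 [0.033  0.0336 0.0342]
grn 0.41 110 [0.0332 0.0336 0.0341]
grn 0.418 102 [0.033  0.0335 0.034 ]
grn 0.426 105 [0.033  0.0335 0.034 ]
grn 0.434 100 [0.033  0.0335 0.034 ]
grn 0.442 97 [0.0335 0.0341 0.0346]
grn 0.45 84 [0.034  0.0343 0.0347]
grn 0.458 71 [0.0338 0.0342 0.0347]
grn 0.466 125 [-0.0099 -0.0042  0.0313]
grn 0.474 93 [0.0218 0.028  0.032 ]
slot 0.338 19 [0.0031 0.0035 0.0042]
slot 0.346 151 [0.0031 0.0035 0.0041]
slot 0.354 240 [-0.0126  0.0033  0.0041]
slot 0.362 140 [0.0054 0.006  0.0064]
slot 0.466 215 [-0.0111 -0.0046  0.0006]
slot 0.474 162 [0.0032 0.009  0.0127]
```

>>> arm_command(steps=[0,0,0,0.009,0.1743,-0.002,-1,0,0,0,0.009,0.1743,-0.002,-1,0,0,0,0.009,0.1743,-0.002,-1,-0.0217,0.0452,0,0,0,0,-1,-0.0217,0.0452,0,0,0,0,-1,-0.0217,0.0452,0,0,0,0,-1,-0.0217,0.0452,0,0,0,0,-1,0,0,0.03,0,0,0,-1,0,0,0.037,0,0,0,-1,0,0,0,0,0,0,-1,0,0,0,0,0,0,-1])

```text
t: 9.38
tcp_pos: [0.5661, 0.2059, 0.1789]
tool_rot: [0.023, 0.966, -0.006, -0.258]
force: [-0.4, 0.6, -0.6]
finger_gap: 0.03
grasp_force: 18.0
```

```bash
python3 - <<'E'
from st import *
s=ctrl.read_state();p,d=eyes.grab_frame("wrist");cv2.imwrite("pics/w3.png",p);np.savez("pics/w3.npz",d=d,pos=s["tcp_pos"],rot=s["tool_rot"])
q,ds=eyes.grab_frame("side");cv2.imwrite("pics/s3.png",q);np.save("pics/s3.npy",ds)
cv2.imwrite("pics/v3.png",np.hstack([cv2.resize(p,(480,360)),cv2.resize(q[90:220,200:315],(318,360),interpolation=cv2.INTER_CUBIC)]))
print(s["t"],s["tcp_pos"],s["qpos"].round(3),s["force"],s["finger_gap"])
Rm=R.from_quat(s["tool_rot"]).as_matrix();print("pip x az,tilt",np.degrees([np.arctan2(-Rm[1,0],-Rm[0,0]),np.arcsin(Rm[2,0])]), "roll",np.degrees(np.arcsin(Rm[2,1])))
E
```

```text
9.375 [0.56610007 0.20589905 0.1789033 ] [-0.572  0.722  0.359  1.408 -0.35   1.576  1.38 ] [-0.43138758  0.57948042 -0.58444368] 0.029952382557337127
pip x az,tilt [-3.14956365 29.84641346] roll -1.3736688150041456
```

View pics/v3.png

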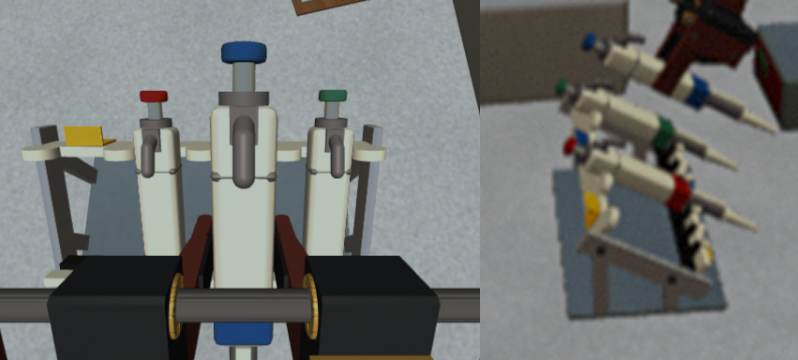

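The wrist view shows the held pipette centred between red (150,150) and green (335,150), aligned with the slot. The side view shows it parallel to them. My axes helper used extrinsic Euler angles, which is where the 1.4° roll comes from, so I'll fix that and re-measure.

```bash
sed -i 's/"zy"/"ZY"/' h.py st.py; python3 - <<'E'
from st import *
psi=np.radians(-2.8);M=axes(psi);print(M[:,2])
for f,raw in (("w2","pics/w2raw.png"),("w3","pics/w3.png")):
    z=np.load(f"pics/{f}.npz");s=dict(tcp_pos=z["pos"],tool_rot=z["rot"]);d=z["d"];C=cam("wrist",s);Q=cloud(C,d)@M;p=cv2.imread(raw)
    h=cv2.cvtColor(p,cv2.COLOR_BGR2HSV);print(f,"tcp",s["tcp_pos"]@M)
    for nm,lo,hi in (("red",(0,130,40),(8,255,255)),("grn",(45,80,20),(90,255,255)),("blue",(105,110,40),(130,255,255)),("yel",(20,100,60),(35,255,255))):
        m=(cv2.inRange(h,lo,hi)>0)&(d>.1)&(Q[...,2]>.3)
        n,l,st,ce=cv2.connectedComponentsWithStats(m.astype(np.uint8))
        for i in range(1,n):
            if st[i,4]>25:
                q=Q[l==i]; print(nm,ce[i].round(0),st[i,4],"e",np.percentile(q[:,0],[2,50,98]).round(4),"y",np.percentile(q[:,1],[2,50,98]).round(4),"n",(np.percentile(q[:,2],[2,50,98])).round(4))
    ok=d>.1
    for nm,lo,hi in (("red",.14,.19),("grn",.26,.32),("held",.205,.255)):
        for e in np.arange(.375,.46,.02):
            k=ok&(abs(Q[...,0]-e)<.004)&(Q[...,1]>lo)&(Q[...,1]<hi)&(Q[...,2]>(.355 if nm!="held" else .42))
            q=Q[k]
            if len(q)>20:
                t=np.median(q[:,2]);q=q[abs(q[:,2]-t)<.003]
                print(nm,e.round(3),len(q),"n",t.round(4),"y",np.percentile(q[:,1],[1,99]).round(4),"mid",np.percentile(q[:,1],[1,99]).mean().round(4))
    # teeth of upper comb
    k=ok&(abs(Q[...,0]-.357)<.006)&(Q[...,2]>.352)&(Q[...,2]<.366)
    H,b=np.histogram(Q[k][:,1],np.arange(.04,.36,.002));print("".join("#" if v>3 else "." for v in H))
E
```

```text
[ 0.49940307 -0.02442488  0.8660254 ]
w2 tcp [0.30309555 0.05351394 0.50247306]
red [394. 115.] 358 e [0.3158 0.317  0.3225] y [0.1583 0.1661 0.175 ] n [0.3463 0.3581 0.3639]
red [359. 224.] 398 e [0.4425 0.4511 0.461 ] y [0.1521 0.1615 0.1803] n [0.3453 0.367  0.3683]
grn [473. 222.] 539 e [0.4423 0.4519 0.4623] y [0.2797 0.2842 0.3073] n [0.3423 0.3667 0.3682]
blue [260.  55.] 970 e [0.2126 0.2162 0.2204] y [0.0457 0.0548 0.0636] n [0.4666 0.4718 0.4747]
blue [443. 132.] 606 e [0.3434 0.3535 0.3584] y [0.2168 0.2283 0.2451] n [0.3123 0.3378 0.3392]
blue [409. 229.] 30 e [0.4872 0.4924 0.495 ] y [0.2324 0.2365 0.2433] n [0.3387 0.3393 0.34  ]
blue [259. 356.] 1367 e [0.325  0.3307 0.3365] y [0.0393 0.0537 0.0678] n [0.5411 0.5443 0.5475]
blue [299. 360.] 144 e [0.6477 0.6776 0.7067] y [0.1092 0.1095 0.1109] n [0.4074 0.4292 0.4496]
blue [ 38. 357.] 135 e [0.6375 0.6423 0.6477] y [-0.2521 -0.2447 -0.2403] n [0.427  0.4374 0.4438]
yel [312. 133.] 543 e [0.3428 0.351  0.3588] y [0.0887 0.1035 0.1181] n [0.313  0.338  0.3399]
red 0.375 132 n 0.3663 y [0.153  0.1819] mid 0.1675
red 0.395
[... 1415 characters left out ...]
1819] mid 0.1681
red 0.415 395 n 0.3662 y [0.1542 0.1819] mid 0.168
red 0.435 374 n 0.3662 y [0.1544 0.182 ] mid 0.1682
grn 0.375 361 n 0.3664 y [0.2812 0.3098] mid 0.2955
grn 0.395 441 n 0.3662 y [0.2816 0.3089] mid 0.2953
grn 0.415 422 n 0.3663 y [0.2818 0.309 ] mid 0.2954
grn 0.435 386 n 0.3663 y [0.2815 0.3092] mid 0.2954
held 0.375 1092 n 0.4541 y [0.2205 0.2483] mid 0.2344
held 0.395 1010 n 0.4547 y [0.2196 0.2494] mid 0.2345
held 0.435 872 n 0.4551 y [0.219  0.2489] mid 0.234
held 0.455 113 n 0.4481 y [0.2269 0.2405] mid 0.2337
...........###########.....................###########..####.....#######..##########........................#########...#######.....####..###########..........
```

```bash
python3 - <<'E'
from st import *
psi=np.radians(-2.8);M=axes(psi)
plan(M@np.array([.3952,.2311,.369]),Rt(psi,np.radians(30.7)))
E
```

```text
turn [-0.0242  0.0159 -0.0052] shift [-0.0043 -0.0024  0.064 ]
```

>>> arm_command(steps=[0,0,0,-0.0242,0.0159,-0.0052,-1,-0.0043,-0.0024,0,0,0,0,-1,0,0,0.02,0,0,0,-1,0,0,0.02,0,0,0,-1,0,0,0.016,0,0,0,-1,0,0,0.008,0,0,0,-1,0,0,0,0,0,0,-1,0,0,0,0,0,0,-1])

```text
t: 10.48
tcp_pos: [0.5362, 0.2054, 0.1211]
tool_rot: [0.023, 0.964, 0.006, -0.266]
force: [-0.1, 1.0, -1.7]
finger_gap: 0.0298
grasp_force: 18.0
```

```bash
cat > chk.py <<'E'
from st import *
import sys
tag=sys.argv[1];psi=np.radians(-2.8);M=axes(psi)
s=ctrl.read_state();p,d=eyes.grab_frame("wrist");C=cam("wrist",s);Q=cloud(C,d)@M;t=s["tcp_pos"]@M
cv2.imwrite(f"pics/{tag}.png",p)
Rm=R.from_quat(s["tool_rot"]).as_matrix();print("t",s["t"],"tcp eyn",t.round(4),"az,tilt,roll",np.degrees([np.arctan2(-Rm[1,0],-Rm[0,0]),np.arcsin(Rm[2,0]),np.arcsin(Rm[2,1])]).round(2),"F eyn",(s["force"]@M).round(2),"tq",s["ft_torque"].round(2),"gap",s["finger_gap"],s["grasp_force"])
h=cv2.cvtColor(p,cv2.COLOR_BGR2HSV)
for nm,lo,hi in (("red",(0,130,40),(8,255,255)),("grn",(45,80,20),(90,255,255)),("blue",(105,110,40),(130,255,255))):
    m=(cv2.inRange(h,lo,hi)>0)&(d>.1)&(Q[...,2]>.3)&(Q[...,0]<.33)
    if m.sum()>50: q=Q[m];print(nm,"button e",np.percentile(q[:,0],[2,50,98]).round(4),"y",np.median(q[:,1]).round(4),"n",np.median(q[:,2]).round(4))
for nm,lo,hi in (("red",.145,.19),("grn",.27,.32),("held",.212,.252)):
    for e in np.arange(.375,.46,.02):
        q=Q[(d>.1)&(abs(Q[...,0]-e)<.004)&(Q[...,1]>lo)&(Q[...,1]<hi)&(Q[...,2]>.355)&(Q[...,2]<.46)]
        if len(q)>50:
            n=np.median(q[:,2]);q=q[abs(q[:,2]-n)<.003];print(nm,e.round(3),len(q),"n",n.round(4),"mid",np.percentile(q[:,1],[1,99]).mean().round(4))
E
python3 chk.py w4
```

```text
t 10.475 tcp eyn [0.3946 0.2313 0.3676] az,tilt,roll [-2.770e+00  3.081e+01 -3.000e-02] F eyn [ 0.7   0.97 -1.54] tq [ 0.01 -0.61  0.02] gap 0.029753305092434124 17.992878556251526
red button e [0.3165 0.3201 0.3233] y 0.1706 n 0.3619
grn button e [0.3163 0.3199 0.3236] y 0.2927 n 0.3619
blue button e [0.3006 0.3041 0.3076] y 0.232 n 0.3861
red 0.375 606 n 0.3662 mid 0.1682
red 0.395 785 n 0.3661 mid 0.1683
grn 0.375 595 n 0.3663 mid 0.2952
grn 0.395 787 n 0.3663 mid 0.2951
held 0.375 1116 n 0.3894 mid 0.2319
held 0.395 1033 n 0.3896 mid 0.2319
held 0.415 325 n 0.3888 mid 0.2318
held 0.435 607 n 0.3895 mid 0.232
held 0.455 203 n 0.3867 mid 0.232
```

The pipette is parallel to the neighbours, centred within 0.3 mm, about 16 mm uphill of home and 23 mm above the seat. I'll lower it gently.

>>> arm_command(steps=[0,0,0.005,0,0,0,-1,0,0,0.005,0,0,0,-1,0,0,0.005,0,0,0,-1,0,0,0.003,0,0,0,-1,0,0,0.002,0,0,0,-1,0,0,0,0,0,0,-1,0,0,0,0,0,0,-1])

```text
t: 11.4
tcp_pos: [0.5254, 0.2058, 0.1035]
tool_rot: [0.023, 0.964, 0.006, -0.266]
force: [-0.6, -0.2, -1.2]
finger_gap: 0.0299
grasp_force: 18.0
```

```bash
python3 chk.py w5
```

```text
t 11.4 tcp eyn [0.394  0.2313 0.347 ] az,tilt,roll [-2.77 30.86 -0.04] F eyn [ 0.09 -0.27 -1.34] tq [-0.01 -0.57  0.02] gap 0.02992865506098448 17.99282044172287
red button e [0.3163 0.3198 0.3234] y 0.1708 n 0.3617
grn button e [0.3164 0.32   0.3236] y 0.2923 n 0.3618
blue button e [0.3    0.3036 0.307 ] y 0.2319 n 0.3656
red 0.375 712 n 0.3662 mid 0.1682
red 0.395 696 n 0.3661 mid 0.1682
grn 0.375 718 n 0.3663 mid 0.295
grn 0.395 659 n 0.3661 mid 0.2951
held 0.375 1106 n 0.3688 mid 0.2318
held 0.395 1029 n 0.3689 mid 0.2319
held 0.415 256 n 0.3681 mid 0.2317
held 0.435 675 n 0.3688 mid 0.2319
held 0.455 187 n 0.366 mid 0.232
```

>>> arm_command(steps=[0,0,0.0007,0,0,0,-1,0,0,0.0007,0,0,0,-1,0,0,0.0006,0,0,0,-1,0,0,0,0,0,0,-1])

```text
t: 11.95
tcp_pos: [0.5245, 0.2058, 0.102]
tool_rot: [0.023, 0.964, 0.006, -0.266]
force: [-0.1, -0.8, 1.7]
finger_gap: 0.0299
grasp_force: 18.0
```

>>> arm_command(steps=[0,0,0.0003,0,0,0,-1,0,0,0.0003,0,0,0,-1,0,0,0,0,0,0,-1])

```text
t: 12.32
tcp_pos: [0.5242, 0.2058, 0.1015]
tool_rot: [0.023, 0.964, 0.006, -0.266]
force: [0.7, -0.8, 4.9]
finger_gap: 0.03
grasp_force: 18.0
```

```bash
python3 chk.py w6
```

```text
t 12.325 tcp eyn [0.3939 0.2311 0.3447] az,tilt,roll [-2.78 30.85 -0.04] F eyn [-1.76 -0.81  4.62] tq [-0.27 -0.23  0.06] gap 0.030042096936685112 18.000411093235016
red button e [0.3162 0.3197 0.3233] y 0.1708 n 0.3617
grn button e [0.3164 0.3199 0.3235] y 0.2923 n 0.3618
blue button e [0.2998 0.3034 0.3068] y 0.2314 n 0.362
red 0.375 729 n 0.3662 mid 0.1683
red 0.395 556 n 0.366 mid 0.1683
grn 0.375 741 n 0.3663 mid 0.295
grn 0.395 512 n 0.3661 mid 0.2951
held 0.375 1104 n 0.3663 mid 0.2317
held 0.395 1040 n 0.3667 mid 0.2318
held 0.415 220 n 0.366 mid 0.2316
held 0.435 751 n 0.3671 mid 0.2317
held 0.455 153 n 0.3645 mid 0.2319
```

>>> arm_command(steps=[0,0,-0.0001,0,0,0,-1,-0.002,0,-3e-05,0,0,0,-1,-0.002,0,-3e-05,0,0,0,-1,-0.002,0,-3e-05,0,0,0,-1,-0.002,0,-3e-05,0,0,0,-1,-0.002,0,-3e-05,0,0,0,-1,-0.002,0,-3e-05,0,0,0,-1,-0.001,0,-2e-05,0,0,0,-1,0,0,0,0,0,0,-1])

```text
t: 13.5
tcp_pos: [0.5345, 0.2052, 0.0955]
tool_rot: [0.023, 0.963, 0.006, -0.267]
force: [-2.4, -1.2, 9.1]
finger_gap: 0.0297
grasp_force: 18.0
```

```bash
python3 chk.py w7 | head -4
```

```text
t 13.5 tcp eyn [0.4059 0.2311 0.3446] az,tilt,roll [-2.78 31.   -0.05] F eyn [-6.55 -1.3   6.67] tq [-0.29  0.63  0.1 ] gap 0.02967827973062096 18.001785278320312
red button e [0.3165 0.3202 0.3238] y 0.1707 n 0.3617
grn button e [0.3165 0.3203 0.3239] y 0.2923 n 0.3618
blue button e [0.3119 0.3154 0.3189] y 0.2318 n 0.3621
```

>>> arm_command(steps=[0,0,-0.0003,0,0,0,-1,-0.001,0,-2e-05,0,0,0,-1,-0.001,0,-2e-05,0,0,0,-1,0,0,0,0,0,0,-1])

```text
t: 14.05
tcp_pos: [0.5363, 0.2052, 0.0944]
tool_rot: [0.023, 0.963, 0.006, -0.267]
force: [-0.6, -1.7, 7.1]
finger_gap: 0.0294
grasp_force: 18.0
```

```bash
python3 chk.py w8 | head -4
```

```text
t 14.05 tcp eyn [0.408  0.2311 0.3446] az,tilt,roll [-2.77 31.   -0.06] F eyn [-3.99 -1.75  5.9 ] tq [-0.29  0.36  0.1 ] gap 0.02942042024120171 18.00118178129196
red button e [0.3166 0.3203 0.3239] y 0.1709 n 0.3617
grn button e [0.3164 0.3202 0.3239] y 0.2923 n 0.3617
blue button e [0.314  0.3176 0.321 ] y 0.2318 n 0.362
```

>>> arm_command(steps=[0,0,-0.0002,0,0,0,-1,-0.0007,0,-1e-05,0,0,0,-1,-0.0007,0,-1e-05,0,0,0,-1,0,0,0,0,0,0,-1])

```text
t: 14.6
tcp_pos: [0.5376, 0.2051, 0.0937]
tool_rot: [0.023, 0.963, 0.006, -0.267]
force: [-2.1, -1.4, 4.9]
finger_gap: 0.0299
grasp_force: 18.0
```

```bash
python3 chk.py w9 | head -4
```

```text
t 14.6 tcp eyn [0.4095 0.2311 0.3446] az,tilt,roll [-2.77 31.   -0.06] F eyn [-4.18 -1.48  3.22] tq [-0.4   0.25  0.1 ] gap 0.029875385246308894 18.000776767730713
red button e [0.3166 0.3203 0.3239] y 0.1708 n 0.3617
grn button e [0.3165 0.3203 0.3239] y 0.2923 n 0.3617
blue button e [0.3154 0.319  0.3224] y 0.2316 n 0.362
```

>>> arm_command(steps=[-0.0005,0,-1e-05,0,0,0,-1,-0.0003,0,0,0,0,0,-1,0,0,0,0,0,0,-1])

```text
t: 15.02
tcp_pos: [0.5383, 0.2051, 0.0933]
tool_rot: [0.023, 0.963, 0.006, -0.267]
force: [-1.8, -1.0, 6.5]
finger_gap: 0.0299
grasp_force: 18.0
```

```bash
python3 chk.py w10 | head -4
```

```text
t 15.025 tcp eyn [0.4102 0.2311 0.3446] az,tilt,roll [-2.78 31.   -0.06] F eyn [-4.74 -1.08  4.74] tq [-0.28  0.34  0.11] gap 0.02987566288922048 18.000859022140503
red button e [0.3166 0.3204 0.324 ] y 0.1708 n 0.3616
grn button e [0.3165 0.3203 0.324 ] y 0.2923 n 0.3617
blue button e [0.3162 0.3198 0.3231] y 0.2318 n 0.362
```

>>> arm_command(steps=[-0.0005,0,-1e-05,0,0,0,-1,0,0,0,0,0,0,-1,0,0,0,0,0,0,-1])

```text
t: 15.45
tcp_pos: [0.5387, 0.2051, 0.0931]
tool_rot: [0.023, 0.963, 0.006, -0.267]
force: [-1.1, -1.1, 6.7]
finger_gap: 0.0294
grasp_force: 18.0
```

>>> arm_command(steps=[-0.0005,0,-1e-05,0,0,0,-1,0,0,0,0,0,0,-1,0,0,0,0,0,0,-1])

```text
t: 15.82
tcp_pos: [0.5387, 0.2051, 0.0931]
tool_rot: [0.023, 0.963, 0.006, -0.268]
force: [-2.6, -1.2, 7.6]
finger_gap: 0.0298
grasp_force: 18.0
```

```bash
python3 chk.py w11 | head -4
```

```text
t 15.825 tcp eyn [0.4107 0.2312 0.3446] az,tilt,roll [-2.77 31.07 -0.06] F eyn [-5.96 -1.35  5.31] tq [-0.27  0.73  0.09] gap 0.029759366342106984 18.00128549337387
red button e [0.3166 0.3204 0.324 ] y 0.1708 n 0.3615
grn button e [0.3166 0.3204 0.3239] y 0.2923 n 0.3617
blue button e [0.3167 0.3203 0.3236] y 0.2318 n 0.3621
```

>>> arm_command(steps=[-0.0007,0,-1e-05,0,0,0,-1,0,0,0,0,0,0,-1,0,0,0,0,0,0,-1])

```text
t: 16.25
tcp_pos: [0.5387, 0.205, 0.093]
tool_rot: [0.023, 0.963, 0.006, -0.268]
force: [-4.6, -0.9, 9.8]
finger_gap: 0.03
grasp_force: 18.0
```

```bash
python3 chk.py w12 | head -4
```

```text
t 16.25 tcp eyn [0.4108 0.2311 0.3446] az,tilt,roll [-2.76 31.15 -0.06] F eyn [-8.81 -1.08  6.19] tq [-0.32  1.31  0.16] gap 0.02995654130862324 18.00086259841919
red button e [0.3165 0.3203 0.324 ] y 0.1708 n 0.3616
grn button e [0.3167 0.3204 0.324 ] y 0.2922 n 0.3618
blue button e [0.3166 0.3203 0.3237] y 0.2318 n 0.362
```

The pipette has stopped moving. The push rose to about 9 N with no travel, and its button is level with those of its seated neighbours, so the shoulder bears on the stop. I'll ease the push, open partway and back off.

>>> arm_command(steps=[0.0006,0,-0.0002,0,0,0,-1,0,0,0,0,0,0,-1,0,0,0,0,0,0,-0.2,0,0,0,0,0,0,-0.1,0,0,0,0,0,0,0.0,0,0,0,0,0,0,0.0,0,0,0,0,0,0,0.0])

```text
t: 17.18
tcp_pos: [0.5402, 0.2051, 0.0927]
tool_rot: [0.023, 0.964, 0.006, -0.266]
force: [-0.6, -0.3, 0.3]
finger_gap: 0.0437
grasp_force: 0.0
```

```bash
python3 chk.py w13
```

```text
t 17.175 tcp eyn [0.4122 0.2313 0.345 ] az,tilt,roll [-2.77 30.88 -0.04] F eyn [-0.65 -0.3  -0.07] tq [-0.02 -0.47 -0.03] gap 0.04366671422133917 0.0
red button e [0.3165 0.3204 0.324 ] y 0.1708 n 0.3616
grn button e [0.3166 0.3204 0.324 ] y 0.2923 n 0.3617
blue button e [0.3165 0.3202 0.3236] y 0.2315 n 0.3619
red 0.375 911 n 0.3662 mid 0.1683
red 0.395 1096 n 0.3662 mid 0.1682
red 0.415 359 n 0.3659 mid 0.1683
grn 0.375 905 n 0.3663 mid 0.2951
grn 0.395 1108 n 0.3662 mid 0.295
grn 0.415 318 n 0.366 mid 0.2948
held 0.375 926 n 0.3663 mid 0.2317
held 0.395 1089 n 0.3663 mid 0.2318
held 0.415 981 n 0.3662 mid 0.2317
held 0.435 62 n 0.3655 mid 0.2318
held 0.455 860 n 0.3671 mid 0.2317
```

The fingers are free and the pipette sits level with its neighbours. I'll retreat square to the slope.

>>> arm_command(steps=[0,0,-0.005,0,0,0,0,0,0,-0.01,0,0,0,0,0,0,-0.02,0,0,0,0,0,0,-0.03,0,0,0,0,0,0,-0.04,0,0,0,0,0,0,-0.04,0,0,0,0,0,0,0,0,0,0,0,0,0,0,0,0,0,0])

```text
t: 18.23
tcp_pos: [0.6141, 0.2016, 0.2167]
tool_rot: [0.023, 0.964, 0.006, -0.267]
force: [-0.6, -0.2, -0.3]
finger_gap: 0.0441
grasp_force: 0.0
```

```bash
python3 chk.py w14; python3 -c "
from h import *
p,d=eyes.grab_frame('side');w=cv2.imread('pics/w14.png')
cv2.imwrite('pics/v14.png',np.hstack([cv2.resize(w,(480,360)),cv2.resize(p[90:220,200:315],(318,360),interpolation=cv2.INTER_CUBIC)]))"
```

```text
t 18.225 tcp eyn [0.4143 0.2313 0.4894] az,tilt,roll [-2.78 30.92 -0.05] F eyn [-0.35 -0.24 -0.54] tq [-0.01 -0.47  0.01] gap 0.04405295907937038 0.0
red button e [0.3167 0.32   0.3236] y 0.1695 n 0.3618
grn button e [0.3166 0.3202 0.3235] y 0.2936 n 0.362
blue button e [0.3167 0.3203 0.3236] y 0.2313 n 0.362
red 0.375 292 n 0.3664 mid 0.1681
red 0.395 318 n 0.3662 mid 0.1678
red 0.415 296 n 0.3662 mid 0.168
red 0.435 289 n 0.3662 mid 0.168
red 0.455 205 n 0.367 mid 0.1641
grn 0.375 291 n 0.3663 mid 0.2954
grn 0.395 317 n 0.3663 mid 0.2952
grn 0.415 298 n 0.3663 mid 0.2952
grn 0.435 288 n 0.3661 mid 0.2952
grn 0.455 206 n 0.3673 mid 0.2993
held 0.375 298 n 0.3662 mid 0.2318
held 0.395 321 n 0.3662 mid 0.2318
held 0.415 308 n 0.3661 mid 0.2314
held 0.435 287 n 0.3662 mid 0.2314
held 0.455 294 n 0.367 mid 0.2314
```

View pics/v14.png

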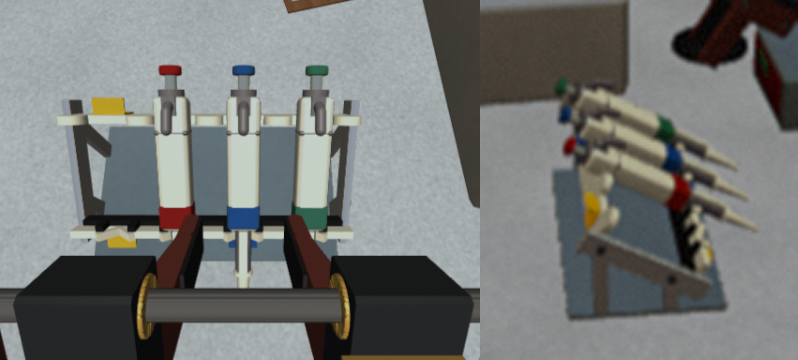

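The blue pipette (243,150) sits between red and green, its shoulder on the black stop at row 228. All three are level, and the gripper is clear.

```bash
python3 -c "
from cell import ctrl
print(ctrl.sign_off())"
```

```text
the job is handed in; nothing more can be done
None
```

The blue micropipette is back in the blue-flag slot, its shoulder felt against the rubber stop before release; the gripper backed off clear, the red and green pipettes did not move, and I handed the job in at about 18 s.

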